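Sort the product-shoot kit after a take

TASK

Sort the loose kit on the set table: stack both rolls of tape flat on the wooden spindle, the larger roll at the bottom and the smaller on top of it, stand both closed jars upright side by side on the floor of the round tray, and lay the steel spigot flat in the oblong tray. Set the jars down, do not drop them.

Things in the scene. Friction and masses are not known exactly. Their poses are not given: they have to be found in the camera images.
- wide_roll: Loose roll of cream masking tape lying flat, the wider and larger of the two: outside diameter 64 mm, hole (cardboard core) 35 mm through, 28 mm high, about 60 g. Origin: centre of its underside, on the hole's axis; z along the axis. At the start it stands on the table (z = 0), like all the loose things.
- narrow_roll: Loose roll of cream masking tape lying flat, the smaller of the two: outside diameter 50 mm, hole 33 mm through, 18 mm high, about 30 g. Origin: centre of its underside, on the hole's axis; z along the axis.
- low_jar: Loose, closed, low round jar, off-white with a black lid: diameter 54 mm, 30 mm high, about 70 g, standing upright. Origin: centre of its underside; z up through the lid.
- tall_jar: Loose, closed, slim round jar, off-white with a black lid: diameter 40 mm, 50 mm high, about 60 g, standing upright. Origin: centre of its underside; z up through the lid.
- spigot: Loose steel lamp spigot lying down: a round stud 16 mm thick and 80 mm long with a square collar 22 x 22 x 22 mm at its middle, on whose flat it rests, about 110 g. Origin: underside of the collar, at the middle of the length; x along the stud, y across the collar's upright flats, z up.
- spigot_mid (a point): The centre of the spigot's collar, on the stud's axis, 11 mm above the spigot's underside.
- round_tray: Fixed round birch tray for the jars: outside diameter 160 mm, inside diameter 150 mm, floor 4 mm thick, rim 12 mm high over the table. Origin: centre of its underside, on the table; its yaw means nothing. Round tray, oblong tray and spindle stand in three places that change about. Low stray bits (a lens cap, plaster shards, none over 20 mm high) lie on the table between things, at least 20 mm clear of each of them.
- oblong_tray: Fixed oblong birch tray for the metal hardware: outside 160 mm (its x) by 120 mm (its y), walls 5 mm thick, floor 5 mm thick, rim 12 mm high over the table. Origin: centre of its underside, on the table.
- spindle: Fixed birch tape spindle: a base 90 x 90 mm, 10 mm thick, with an upright round post of 14 mm diameter at its centre, the post's top 60 mm above the table. Origin: centre of the base's underside, on the table, on the post's axis; z up the post.
Not all that is in view belongs to the job. What is shaped like the low_jar but blue or green is not meant.

How it is judged:
By the outcome, as a careful person would: the job done as asked, in the order asked, and still so for the second after the job is handed in, with the robot touching nothing.
It also fails if it takes over 128 s, if anything falls off the work surface, if the arm or the gripper's body presses on something with over 40 N, if the wrist force passes 120 N, or if a joint passes its speed limit or range.

ROBOT

A 6-joint arm with a two-finger parallel gripper is mounted at the origin on the work surface. World frame = base frame: x ahead of the robot, y to its left, z up, the work surface at z = 0. Lengths are in mm, angles in rad, forces in N, time in s.
With the tool pointing down it reaches from about 350 to 850 mm from the base axis. Payload 8.1 kg.
Tool frame: the origin (TCP) lies at the very end of the fingers, on their centre line; the grasp point (between the pads) lies 19 mm behind it; z points along the fingers, y is the direction in which the jaws open and shut (so a half turn about z gives the same grasp; the last joint's range is limited). The gripper opens to 93 mm and grips with 3 to 60 N. Pads are 15 mm wide; open, the fingers measure 128 mm over their backs; the gripper's body (75 mm by 188 mm) begins 65 mm behind the grasp point.
Start: joints at [-1.361, 0.13, 1.488, -0, 1.523, -0.085], TCP at [174.349, -574.115, 218.635] pointing down, gripper open.
Joint ranges: [-2.96, 2.96], [-0.89, 2.26], [0.02, 2.5], [-1.34, 4.48], [0, 2.73], [-2.66, 2.66]. Speed limits (rad/s): [2.39, 2.39, 2.79, 3.14, 3.14, 3.14].

INTERFACE

Orientations are given as a unit quaternion [x, y, z, w].
In Python, from workcell import arm gives the robot as it stands. The module is installed in compiled form; this text tells all that it offers.
- The arm moves only by the shell command python3 -m creep 'ROWS' [FORCE]. ROWS is JSON, a list of rows, each an object with "xyz": the shift along the tool's x, y, z in cm, a list of three; "dr": the turn, a rotation vector about the tool's x, y, z in rad, a list of three; "grip": the opening in per cent of the stroke, from 0 (shut) to 100 (fully open). A call has 1 to 10 rows; each row is the pose to reach, as a shift and turn from the pose commanded when the call began, along the tool's axes at that moment; what a row does not reach only later rows make up. A row lasts 1/12 s, in which the tool goes at most 41.7 mm and 7.16 degrees, less where a joint would pass 70% of its speed; a pose out of reach is approached as far as the arm can. A call with a gripper value outside its range is refused whole. The fingers move at their own pace and stop on an object; FORCE is the grip in N (left out, the last holds). Time passes only in rows, so rows that repeat a pose let the fingers close. It gives the time, the measured TCP pose, the force and the opening at its end, in the units of the state.
- arm.sense(): the state, without advancing time (a new reading comes with each control period).
- arm.capture(name): name is "side" or "top" or "wrist"; returns a dict with "image" (400x640x3 uint8, blue, green, red), "camera_matrix" (3x3 intrinsics, pixels), "k1" (the pictures are not rectified: a ray, as slopes to the right and down, at radius r is drawn at 1 + k1 r^2 times it, then the intrinsics apply), "extrinsics" (4x4, takes a point from camera to world coordinates). Camera axes: x right, y down, z forward; pixel columns grow to the right and rows downward; lengths in mm; the calibration is good to about 2 mm. A picture is of the moment at which its call begins. There is no depth.
- arm.close_job(): hands the job in, once; it reports no verdict.
The state is a dict: "t": time; "joint_pos": joint angles; "qd": joint speeds; "effort": joint torques, N m; "ee_pos": TCP position; "orientation": TCP orientation; "force": force on the tool from outside, world axes, zero at the start; "torque": the same for the moment, N m; "width": opening from 0.0 (shut) to 1.0 (fully open).
Only numpy, scipy, OpenCV 4.12 (cv2) and the standard library are available. Lean on these libraries where they do the work, as an engineer would, in place of code of your own. Each camera call takes 0.05 s, during which the arm holds its last target.

## Working session

There is one attempt and no reset: what is moved stays moved. The work goes in short steps, Python scripts to look and compute and a shell command to move; the robot and the scene stay as the last step left them, time stands still between calls to the robot, and variables do not carry over. Pictures are saved under pics/ and viewed, and the job is handed in when it is done.

```bash
mkdir -p pics
python3 - <<'E'
from workcell import arm
import cv2
s=arm.sense();print({k:(v if not hasattr(v,'tolist') else v.tolist()) for k,v in s.items()})
for n in ("top","side","wrist"):
    c=arm.capture(n);cv2.imwrite(f"pics/{n}0.png",c["image"]);print(n,c["camera_matrix"],c["k1"],c["extrinsics"])
E
```

```text
{'t': 0.0, 'joint_pos': [-1.361403012198848, 0.131143258237729, 1.489253087692899, -9.322889634742515e-06, 1.5229965065698248, -0.08539453219536058], 'qd': [0.0010313771078351308, 0.0002675690913592221, 0.0023172351036184952, 0.0007985594449980716, 0.002477606380824499, -0.0006437588058866702], 'effort': [-0.0011674964116537012, -55.98546624183655, -49.1756808757782, 0.07655507186427712, 0.03559817676432431, -0.00011693613032548456], 'ee_pos': [174.22692808224798, -573.5644623467872, 217.61252502486525], 'orientation': [0.9891567329977738, 0.14686097972124046, -6.041683803644748e-05, -0.0008980814517216165], 'force': [0.808226561462477, 0.21176197456454274, -0.6212816386667084], 'torque': [0.009413599793560174, 0.02292284001771719, 0.041649757429111506], 'width': 0.9981172471724054}
top [[375.00009981   0.         315.286833  ]
 [  0.         375.00009981 201.45874003]
 [  0.           0.           1.        ]] 0.011635330334834678 [[ 2.37825169e-02 -9.81572484e-01  1.89604459e-01  2.76796062e+02]
 [-9.99641125e-01 -2.56881243e-02 -7.59884087e-03  3.42369162e+00]
 [ 1.23293960e-02 -1
[... 259 characters left out ...]
4621001 [[ 9.99788193e-01  2.05449100e-02  1.21501621e-03  4.48965692e+02]
 [ 1.46144450e-02 -7.50279541e-01  6.60959173e-01 -6.70327828e+02]
 [ 1.44909485e-02 -6.60801420e-01 -7.50420879e-01  7.99783802e+02]
 [ 0.00000000e+00  0.00000000e+00  0.00000000e+00  1.00000000e+00]]
wrist [[327.80809391   0.         316.58601024]
 [  0.         327.80809391 199.09446982]
 [  0.           0.           1.        ]] -0.012965407541179301 [[ 2.91472872e-01 -9.15925473e-01 -2.75905950e-01  2.51958587e+02]
 [-9.56577110e-01 -2.79672618e-01 -8.21185705e-02 -5.50320514e+02]
 [-1.94884894e-03  2.87860652e-01 -9.57670323e-01  3.83417434e+02]
 [ 0.00000000e+00  0.00000000e+00  0.00000000e+00  1.00000000e+00]]
```

View pics/top0.png

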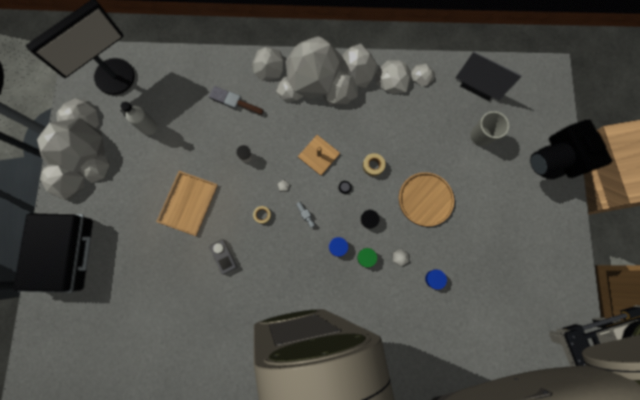

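View pics/side0.png

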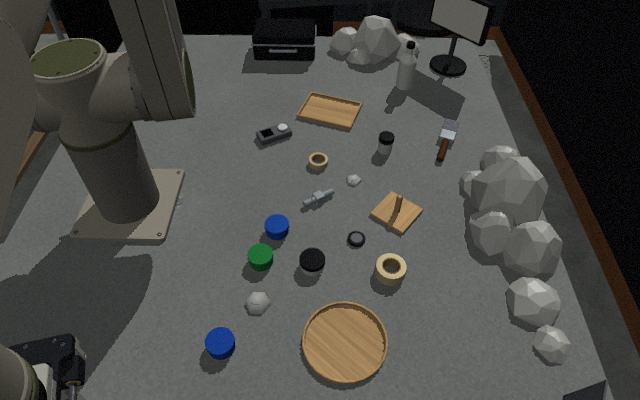

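View pics/wrist0.png

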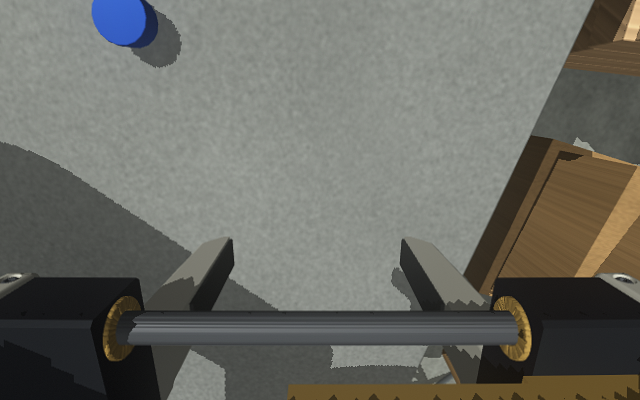

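The top view shows: wide roll (374,164), narrow roll (262,214), low jar (370,219), tall jar (243,152), spigot (306,215), spindle (319,155), round tray (427,200), oblong tray (188,204). The blue and green lookalikes are at (339,247), (367,258) and (436,280). The side view agrees. Next I'll measure with masks.

```bash
cat > h.py <<'E'
import numpy as np, cv2
from workcell import arm
from scipy.optimize import least_squares
def cap(n,name=None):
    c=arm.capture(n)
    if name: cv2.imwrite(f"pics/{name}.png",c["image"])
    return c
def ray(c,uv):
    K=c["camera_matrix"];k=c["k1"]
    p=(np.atleast_2d(np.asarray(uv,float))-[K[0,2],K[1,2]])/[K[0,0],K[1,1]]
    q=p.copy()
    for _ in range(20): q=p/(1+k*(q**2).sum(1,keepdims=True))
    E=np.array(c["extrinsics"]);d=np.c_[q,np.ones(len(q))]@E[:3,:3].T
    return E[:3,3],d
def onto(c,uv,z):
    o,d=ray(c,uv); return (o+d*((z-o[2])/d[:,2])[:,None])[:,:2]
def proj(c,P):
    E=np.array(c["extrinsics"]);X=(np.atleast_2d(P)-E[:3,3])@E[:3,:3]
    q=X[:,:2]/X[:,2:];q=q*(1+c["k1"]*(q**2).sum(1,keepdims=True))
    K=c["camera_matrix"];return q*[K[0,0],K[1,1]]+[K[0,2],K[1,2]]
def tri(cs,uvs):
    A=np.zeros((3,3));b=np.zeros(3)
    for c,uv in zip(cs,uvs):
        o,d=ray(c,uv);d=d[0]/np.linalg.norm(d[0]);M=np.eye(3)-np.outer(d,d);A+=M;b+=M@o
    return np.linalg.solve(A,b)
def circ(P):
    f=least_squares(lambda p:np.hypot(P[:,0]-p[0],P[:,1]-p[1])-p[2],[*P.mean(0),30],loss='soft_l1')
    return f.x, np.sqrt(np.mean(f.fun**2))
def comp(mask,uv,maxd=12):
    n,l,st,ce=cv2.connectedComponentsWithStats(mask.astype(np.uint8))
    i=1+np.argmin(np.hypot(*(ce[1:]-uv).T)) ;return (l==i),st[i],ce[i]
E
python3 - <<'E'
from h import *
t=cap("top");s=cap("side")
a=cv2.resize(t["image"][130:290,150:470],None,fx=2.5,fy=2.5,interpolation=cv2.INTER_CUBIC);cv2.imwrite("pics/tz.png",a)
a=cv2.resize(s["image"][80:390,190:440],None,fx=1.9,fy=1.9,interpolation=cv2.INTER_CUBIC);cv2.imwrite("pics/sz.png",a)
for n,uv in [("wide",(374,164)),("narrow",(262,214)),("low",(370,219)),("tall",(243,152)),("spig",(306,215)),("spindle",(319,155)),("round",(427,200)),("obl",(188,204)),("cap",(345,187))]:
    z={'wide':28,'narrow':18,'low':30,'tall':50,'spig':11}.get(n,5)
    print(n,onto(t,uv,z).round(0))
for n,uv in [("wide",(391,269)),("narrow",(318,161)),("low",(312,262)),("tall",(386,137)),("spig",(318,198)),("spindle",(396,212)),("round",(345,342)),("obl",(330,110)),("cap",(356,239))]:
    z={'wide':28,'narrow':18,'low':30,'tall':50,'spig':11}.get(n,5)
    print(n,onto(s,uv,z).round(0))
print(t["image"][219,370],t["image"][152,243],t["image"][200,427],t["image"][171,374], t["image"][230,300],s["image"][262,312])
E
```

```text
wide [[ 594. -173.]]
narrow [[441. 146.]]
low [[ 432. -160.]]
tall [[613. 205.]]
spig [[442.  21.]]
spindle [[625. -13.]]
round [[ 496. -330.]]
obl [[466. 362.]]
cap [[529. -91.]]
wide [[ 596. -182.]]
narrow [[441. 139.]]
low [[ 435. -170.]]
tall [[614. 199.]]
spig [[444.  21.]]
spindle [[625. -12.]]
round [[ 501. -329.]]
obl [[472. 364.]]
cap [[529. -91.]]
[14 12 12] [36 37 38] [ 79 125 161] [103 149 167] [ 96 100  99] [26 19 22]
```

View pics/tz.png

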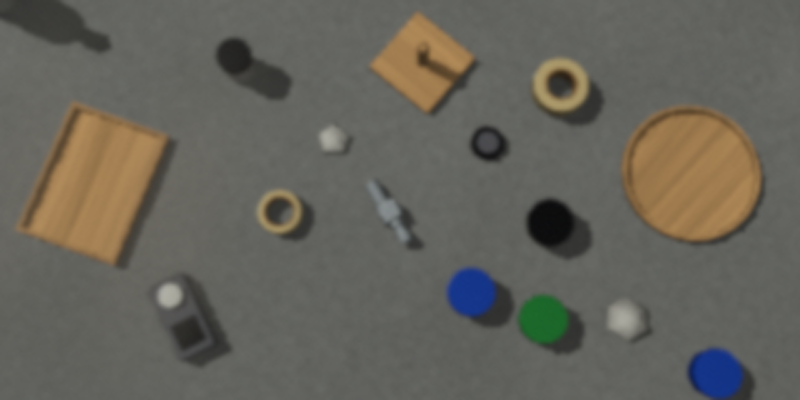

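View pics/sz.png

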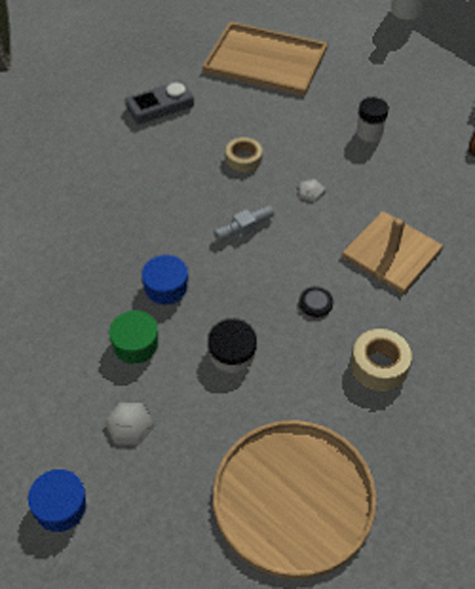

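Both views agree to within 10 mm. Next I'll refine from the sharper side camera, using contours.

Run:
```python
from h import *
t=cap("top");s=cap("side")
def seg(c,n):
    im=c["image"].astype(int);b,g,r=im[...,0],im[...,1],im[...,2]
    hsv=cv2.cvtColor(c["image"],cv2.COLOR_BGR2HSV)
    return im,hsv
for nm,c,pts in (("top",t,dict(low=(370,219),tall=(243,152),wide=(374,164),narrow=(262,214),round=(427,200),spindle=(319,155),obl=(188,204))),("side",s,dict(low=(313,258),tall=(386,136),wide=(391,269),narrow=(318,161),round=(345,342),spindle=(396,212),obl=(330,110)))):
    im,hsv=seg(c,nm)
    dark=im.max(2)<45 if nm=="top" else im.max(2)<42
    warm=(hsv[...,1]>70)&(hsv[...,0]>8)&(hsv[...,0]<32)&(hsv[...,2]>45)
    for k,uv in pts.items():
        m=dark if k in("low","tall") else warm
        mm,st,ce=comp(m,uv)
        z={'low':30,'tall':50,'wide':28,'narrow':18,'round':12,'spindle':10,'obl':12}[k]
        cn=max(cv2.findContours(mm.astype(np.uint8),cv2.RETR_EXTERNAL,cv2.CHAIN_APPROX_NONE)[0],key=len)[:,0]
        P=onto(c,cn,z)
        if k in('spindle','obl'):
            r=cv2.minAreaRect(P.astype(np.float32));print(nm,k,st,np.round(r[0],1),np.round(r[1],1),round(r[2],1))
        else:
            f,e=circ(P);print(nm,k,st,ce.round(1),f.round(1),round(e,1))
```

```text
top low [361 210  19  19 277] [370.1 219.1] [ 432.2 -160.1   25.4] 0.7
top tall [238 146  13  13 120] [243.7 152.3] [611.7 202.7  16.7] 1.4
top wide [363 154  23  22 343] [373.8 164.4] [ 593.1 -172.    32.1] 0.9
top narrow [253 206  18  18 172] [262.  214.6] [439.2 146.2  23.8] 0.8
top round [ 398  172   57   55 2424] [426.2 199. ] [ 498.8 -326.    80.1] 0.9
top spindle [298 135  42  40 939] [624.3 -11.4] [93.4 92.2] 51.4
top obl [ 156  171   62   65 2406] [468.9 362.5] [124.3 161.3] 71.6
side low [300 248  25  24 480] [311.9 259.8] [ 434.5 -164.    26.7] 1.1
side tall [379 131  15  14 164] [386.1 137.8] [614.4 196.   22.4] 2.6
side wide [375 256  31  30 523] [388.7 271.1] [ 592.  -186.7   29.9] 6.8
side narrow [309 153  19  17 236] [317.6 161. ] [440.7 139.2  27.5] 2.8
side round [ 302  301   86   84 5639] [344.5 342.5] [ 499.2 -328.    79.4] 0.8
side spindle [ 370  191   53   44 1248] [625.2 -14.8] [97.  91.1] 50.8
side obl [ 297   92   65   39 1630] [469.3 356.8] [133.3 163.5] 71.6
```

```bash
python3 -m creep '[{"xyz":[3.5,-1.7,0.5],"dr":[0,0,0.03],"grip":100},{"xyz":[7,-3.5,1],"dr":[0,0,0.06],"grip":100},{"xyz":[10.5,-5.3,1.5],"dr":[0,0,0.1],"grip":100},{"xyz":[14,-7,2],"dr":[0,0,0.14],"grip":100},{"xyz":[17.5,-8.8,2.5],"dr":[0,0,0.18],"grip":100},{"xyz":[21,-10.6,3],"dr":[0,0,0.22],"grip":100},{"xyz":[24.5,-12.3,3.5],"dr":[0,0,0.26],"grip":100},{"xyz":[28,-14.1,4],"dr":[0,0,0.295],"grip":100},{"xyz":[31.5,-15.9,4.5],"dr":[0,0,0.295],"grip":100},{"xyz":[35,-17.7,5],"dr":[0,0,0.295],"grip":100}]'
```

```text
t: 1.18
ee_pos: [459.0, -301.5, 168.7]
orientation: [1.0, -0.0, 0.0, 0.0]
force: [0.7, -2.2, -0.0]
width: 1.0
```

```bash
python3 -m creep '[{"xyz":[2.7,-2.6,0],"dr":[0,0,0],"grip":100},{"xyz":[5.4,-5.2,0],"dr":[0,0,0],"grip":100},{"xyz":[8.1,-7.8,0],"dr":[0,0,0],"grip":100},{"xyz":[10.8,-10.4,0],"dr":[0,0,0],"grip":100},{"xyz":[13.4,-13,0],"dr":[0,0,0],"grip":100},{"xyz":[13.4,-13,0],"dr":[0,0,0],"grip":100},{"xyz":[13.4,-13,0],"dr":[0,0,0],"grip":100}]'
python3 - <<'E'
from h import *
w=cap("wrist","w1");s=arm.sense();print(s["ee_pos"],s["orientation"],s["joint_pos"])
print(proj(w,[[593,-172,28],[593,-177,28]]))
E
```

```text
t: 1.77
ee_pos: [592.8, -171.3, 168.3]
orientation: [1.0, 0.002, -0.0, -0.0]
force: [-0.8, -0.5, 0.0]
width: 1.0
[ 591.92227636 -172.51564111  168.26766591] [ 9.99999627e-01  7.67564003e-04 -3.93249810e-04  4.84991417e-05] [-3.66503658e-01  2.02480992e-01  1.50037827e+00 -3.76178995e-04
  1.43943262e+00  1.20280695e+00]
[[317.58548545 187.98508287]
 [322.76706622 188.00691256]]
```

View pics/w1.png

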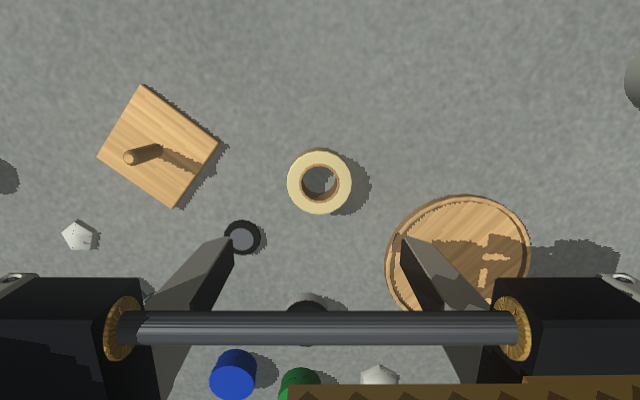

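The wrist view shows the wide roll at (319,182), the spindle with its post top at (131,157), and the round tray at (460,255).

```bash
cat >> h.py <<'E'
def warmseg(c,uv,z,smin=60,rect=False):
    hsv=cv2.cvtColor(c["image"],cv2.COLOR_BGR2HSV)
    m=(hsv[...,1]>smin)&(hsv[...,0]>8)&(hsv[...,0]<34)&(hsv[...,2]>120)
    mm,st,ce=comp(cv2.morphologyEx(m.astype(np.uint8),cv2.MORPH_OPEN,np.ones((3,3),np.uint8)),uv)
    cn=max(cv2.findContours(mm.astype(np.uint8),cv2.RETR_EXTERNAL,cv2.CHAIN_APPROX_NONE)[0],key=len)[:,0]
    P=onto(c,cn,z)
    if rect: return st,cv2.minAreaRect(P.astype(np.float32))
    f,e=circ(P);return st,f.round(1),round(e,2)
E
python3 - <<'E'
from h import *
w=cap("wrist")
print(warmseg(w,(319,182),28)); print(warmseg(w,(160,148),10,rect=True)); print(onto(w,(131,157),60))
E
```

```text
(array([ 285,  148,   66,   65, 2366], dtype=int32), array([ 598.4, -172.9,   31.1]), np.float64(0.65))
(array([  95,   84,  121,  124, 7452], dtype=int32), ((626.9332275390625, -12.011554718017578), (88.89744567871094, 89.17523193359375), 51.4731330871582))
[[627.25156822 -15.60503704]]
```

```bash
python3 -m creep '[{"xyz":[0.5,0,3.3],"dr":[0,0,0],"grip":100},{"xyz":[0.5,0,6.6],"dr":[0,0,0],"grip":100},{"xyz":[0.5,0,9.9],"dr":[0,0,0],"grip":100},{"xyz":[0.5,0,12.6],"dr":[0,0,0],"grip":100},{"xyz":[0.5,0,14.6],"dr":[0,0,0],"grip":100},{"xyz":[0.5,0,16.2],"dr":[0,0,0],"grip":100},{"xyz":[0.5,0,16.2],"dr":[0,0,0],"grip":100},{"xyz":[0.5,0,16.2],"dr":[0,0,0],"grip":40},{"xyz":[0.5,0,16.2],"dr":[0,0,0],"grip":40},{"xyz":[0.5,0,16.2],"dr":[0,0,0],"grip":40}]' 15
python3 -m creep '[{"xyz":[0,0,0],"dr":[0,0,0],"grip":40},{"xyz":[0,0,0],"dr":[0,0,0],"grip":40},{"xyz":[0,0,0],"dr":[0,0,0],"grip":40},{"xyz":[0,0,0],"dr":[0,0,0],"grip":40},{"xyz":[0,0,0],"dr":[0,0,0],"grip":40},{"xyz":[0,0,0],"dr":[0,0,0],"grip":40}]' 15
```

```text
t: 2.7
ee_pos: [598.1, -174.2, 8.8]
orientation: [1.0, -0.0, 0.001, 0.001]
force: [-0.8, 0.3, -0.2]
width: 0.834
t: 3.2
ee_pos: [597.8, -173.6, 8.1]
orientation: [1.0, -0.0, 0.001, 0.0]
force: [-1.5, -1.3, 6.8]
width: 0.692
```

```bash
python3 -m creep '[{"xyz":[0,0,-1.5],"dr":[0,0,0],"grip":40},{"xyz":[0,0,-4],"dr":[0,0,0],"grip":40},{"xyz":[0,0,-7],"dr":[0,0,0],"grip":40},{"xyz":[0,0,-9],"dr":[0,0,0],"grip":40},{"xyz":[0.5,-3,-9],"dr":[0,0,0],"grip":40},{"xyz":[1.1,-6,-9],"dr":[0,0,0],"grip":40},{"xyz":[1.7,-9,-9],"dr":[0,0,0],"grip":40},{"xyz":[2.2,-12,-9],"dr":[0,0,0],"grip":40},{"xyz":[2.6,-14.5,-9],"dr":[0,0,0],"grip":40},{"xyz":[2.9,-16.1,-9],"dr":[0,0,0],"grip":40}]'
python3 -m creep '[{"xyz":[0,0,0],"dr":[0,0,0],"grip":40},{"xyz":[0,0,0],"dr":[0,0,0],"grip":40}]'
python3 - <<'E'
from h import *
cap("wrist","w2");cap("side","s2")
E
```

```text
t: 4.03
ee_pos: [625.9, -9.2, 96.7]
orientation: [1.0, 0.001, 0.0, -0.0]
force: [-0.5, -0.5, -1.0]
width: 0.696
t: 4.2
ee_pos: [625.8, -11.2, 96.6]
orientation: [1.0, 0.001, -0.0, 0.0]
force: [-0.0, -0.4, -0.2]
width: 0.694
```

View pics/w2.png

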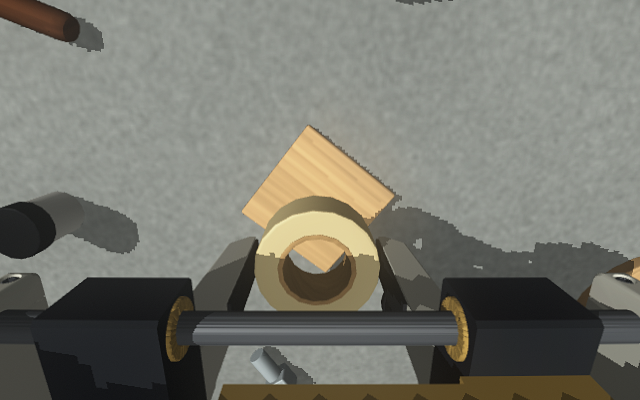

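View pics/s2.png

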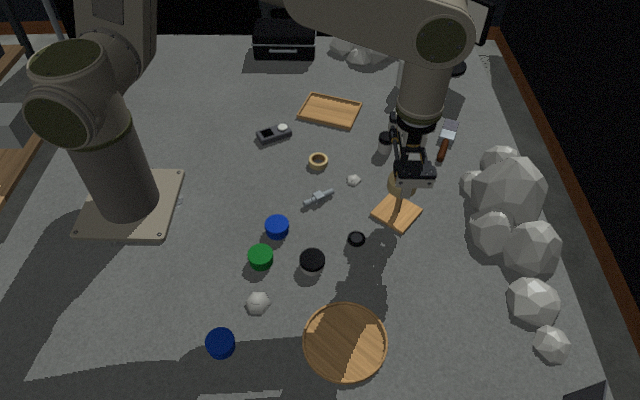

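The roll is held level at about (317,260) and the spindle base is right under it. I'll check the hole against the post.

Run:
```python
from h import *
w=cap("wrist")
E_=np.array(w["extrinsics"]);print(arm.sense()["ee_pos"])
print(onto(w,[(255,262),(379,262),(317,210),(317,309)],116.5).round(1))
print(onto(w,[(308,125),(242,211),(397,198)],10).round(1))
```

```text
[625.73202698 -13.13684568  96.59427265]
[[630.6  17.7]
 [630.6 -43.4]
 [657.7 -12.8]
 [603.6 -12.9]]
[[689.2  -6.1]
 [620.8  48. ]
 [631.9 -77.2]]
```

```bash
python3 -m creep '[{"xyz":[0,0,2],"dr":[0,0,0],"grip":40},{"xyz":[0,0,4],"dr":[0,0,0],"grip":40},{"xyz":[0,0,5.5],"dr":[0,0,0],"grip":40},{"xyz":[0,0,6.7],"dr":[0,0,0],"grip":40},{"xyz":[0,0,7.3],"dr":[0,0,0],"grip":40},{"xyz":[0,0,7.6],"dr":[0,0,0],"grip":40},{"xyz":[0,0,7.8],"dr":[0,0,0],"grip":40},{"xyz":[0,0,7.8],"dr":[0,0,0],"grip":40}]'
```

```text
t: 5.02
ee_pos: [626.3, -12.3, 19.1]
orientation: [1.0, -0.0, 0.0, 0.0]
force: [-0.0, 0.3, -0.4]
width: 0.697
```

```bash
python3 -m creep '[{"xyz":[0,0,0.1],"dr":[0,0,0],"grip":40},{"xyz":[0,0,0.15],"dr":[0,0,0],"grip":40},{"xyz":[0,0,0.15],"dr":[0,0,0],"grip":95},{"xyz":[0,0,0.15],"dr":[0,0,0],"grip":95},{"xyz":[0,0,0.15],"dr":[0,0,0],"grip":95},{"xyz":[0,0,0.15],"dr":[0,0,0],"grip":95},{"xyz":[0,0,0.15],"dr":[0,0,0],"grip":95},{"xyz":[0,0,-3],"dr":[0,0,0],"grip":95},{"xyz":[0,0,-6],"dr":[0,0,0],"grip":95},{"xyz":[0,0,-9],"dr":[0,0,0],"grip":95}]'
```

```text
t: 5.85
ee_pos: [625.1, -12.0, 109.0]
orientation: [1.0, -0.0, -0.001, -0.0]
force: [0.9, -0.1, 0.4]
width: 0.952
```

```bash
python3 -m creep '[{"xyz":[-2.6,-2.2,-2],"dr":[0,0,0],"grip":95},{"xyz":[-5.2,-4.4,-4],"dr":[0,0,0],"grip":95},{"xyz":[-7.8,-6.6,-4],"dr":[0,0,0],"grip":95},{"xyz":[-10.4,-8.8,-4],"dr":[0,0,0],"grip":95},{"xyz":[-13,-11,-4],"dr":[0,0,0],"grip":95},{"xyz":[-15.6,-13.2,-4],"dr":[0,0,0],"grip":95},{"xyz":[-17.4,-14.8,-4],"dr":[0,0,0],"grip":95},{"xyz":[-18.6,-15.8,-4],"dr":[0,0,0],"grip":95},{"xyz":[-18.6,-15.8,-4],"dr":[0,0,0],"grip":95},{"xyz":[-18.6,-15.8,-4],"dr":[0,0,0],"grip":95}]'
python3 - <<'E'
from h import *
w=cap("wrist","w3");s=cap("side","s3");e=arm.sense();print(e["ee_pos"])
p=proj(w,[[440,146,18]])[0];print(p,warmseg(w,p,18))
E
```

```text
t: 6.68
ee_pos: [439.9, 146.3, 148.9]
orientation: [1.0, 0.001, 0.0, 0.0]
force: [0.9, 0.1, 0.1]
width: 0.95
[440.61419924 145.53224846 148.88005954]
[317.14176431 190.79177011] (array([ 290,  162,   52,   52, 1213], dtype=int32), array([442.6, 147.7,  24.1]), np.float64(0.6))
```

View pics/w3.png

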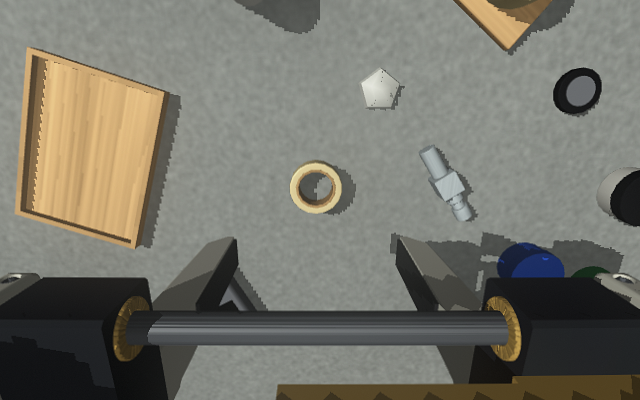

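View pics/s3.png

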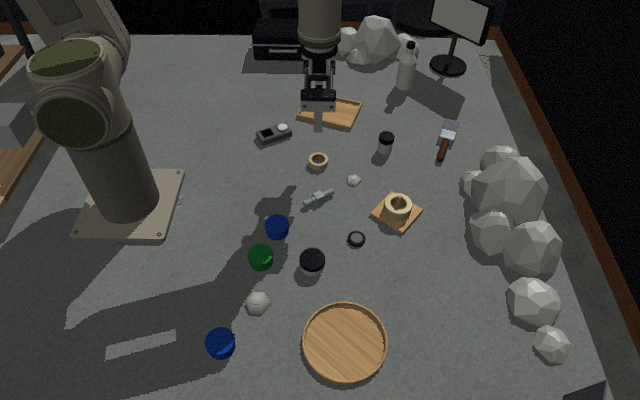

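```bash
python3 -m creep '[{"xyz":[0.2,-0.1,3.3],"dr":[0,0,0],"grip":95},{"xyz":[0.2,-0.1,6.6],"dr":[0,0,0],"grip":95},{"xyz":[0.2,-0.1,9.9],"dr":[0,0,0],"grip":95},{"xyz":[0.2,-0.1,12.2],"dr":[0,0,0],"grip":95},{"xyz":[0.2,-0.1,13.6],"dr":[0,0,0],"grip":95},{"xyz":[0.2,-0.1,14.3],"dr":[0,0,0],"grip":95},{"xyz":[0.2,-0.1,14.3],"dr":[0,0,0],"grip":80},{"xyz":[0.2,-0.1,14.3],"dr":[0,0,0],"grip":30},{"xyz":[0.2,-0.1,14.3],"dr":[0,0,0],"grip":30},{"xyz":[0.2,-0.1,14.3],"dr":[0,0,0],"grip":30}]' 15
python3 -m creep '[{"xyz":[0,0,0],"dr":[0,0,0],"grip":30},{"xyz":[0,0,0],"dr":[0,0,0],"grip":30},{"xyz":[0,0,0],"dr":[0,0,0],"grip":30},{"xyz":[0,0,0],"dr":[0,0,0],"grip":30},{"xyz":[0,0,0],"dr":[0,0,0],"grip":30},{"xyz":[0,0,0],"dr":[0,0,0],"grip":30},{"xyz":[0,0,0],"dr":[0,0,0],"grip":30},{"xyz":[0,0,0],"dr":[0,0,0],"grip":30}]' 15
```

```text
t: 7.62
ee_pos: [443.4, 147.1, 7.2]
orientation: [1.0, -0.0, 0.001, -0.0]
force: [1.2, -0.8, 0.6]
width: 0.714
t: 8.28
ee_pos: [442.5, 147.1, 6.4]
orientation: [1.0, -0.0, 0.001, -0.0]
force: [-1.2, -1.2, 6.4]
width: 0.527
```

```bash
python3 -m creep '[{"xyz":[0,0,-1.5],"dr":[0,0,0],"grip":30},{"xyz":[0,0,-4],"dr":[0,0,0],"grip":30},{"xyz":[0.6,0.5,-7],"dr":[0,0,0],"grip":30},{"xyz":[2.4,2.1,-10],"dr":[0,0,0],"grip":30},{"xyz":[5,4.3,-11],"dr":[0,0,0],"grip":30},{"xyz":[7.6,6.5,-11],"dr":[0,0,0],"grip":30},{"xyz":[10.2,8.8,-11],"dr":[0,0,0],"grip":30},{"xyz":[12.8,11.1,-11],"dr":[0,0,0],"grip":30},{"xyz":[15.4,13.4,-11],"dr":[0,0,0],"grip":30},{"xyz":[17.4,15.1,-11],"dr":[0,0,0],"grip":30}]'
python3 -m creep '[{"xyz":[0.6,0.5,0],"dr":[0,0,0],"grip":30},{"xyz":[1,0.8,0],"dr":[0,0,0],"grip":30},{"xyz":[1,0.8,0],"dr":[0,0,0],"grip":30}]'
python3 - <<'E'
from h import *
w=cap("wrist","w4");s=cap("side");print(arm.sense()["ee_pos"])
cv2.imwrite("pics/s4.png",cv2.resize(s["image"][100:250,330:490],None,fx=4,fy=4))
E
```

```text
t: 9.12
ee_pos: [617.3, -6.2, 115.3]
orientation: [1.0, -0.001, 0.0, 0.0]
force: [0.3, -0.3, 0.8]
width: 0.527
t: 9.37
ee_pos: [625.7, -12.3, 115.0]
orientation: [1.0, -0.0, -0.001, -0.0]
force: [-0.9, 0.5, -1.5]
width: 0.532
[625.01311923 -11.14323952 115.26389356]
```

View pics/w4.png

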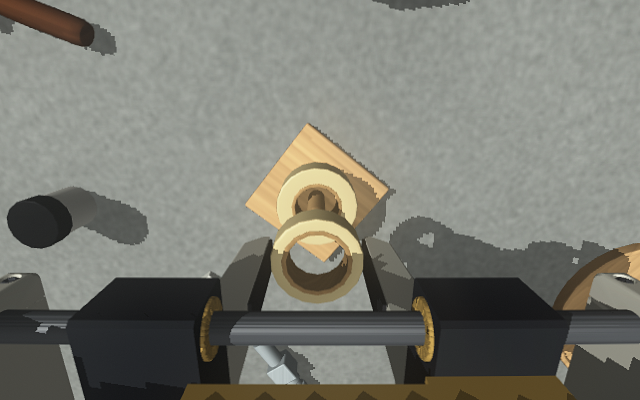

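View pics/s4.png

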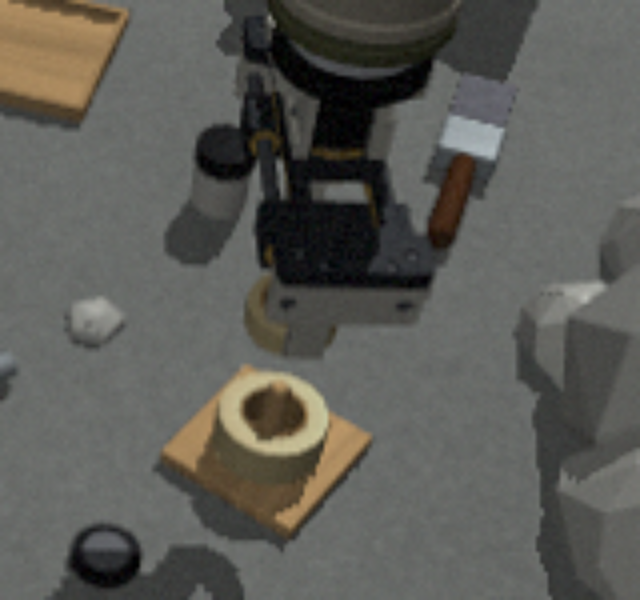

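The narrow roll is held level with its hole at (317,262), lined up with the post at (316,205), which is further down. The wide roll sits flat on the base, so I'll lower.

```bash
python3 -m creep '[{"xyz":[0.1,0,2],"dr":[0,0,0],"grip":30},{"xyz":[0.1,0,4],"dr":[0,0,0],"grip":30},{"xyz":[0.1,0,5.4],"dr":[0,0,0],"grip":30},{"xyz":[0.1,0,6.3],"dr":[0,0,0],"grip":30},{"xyz":[0.1,0,6.8],"dr":[0,0,0],"grip":30},{"xyz":[0.1,0,7],"dr":[0,0,0],"grip":30},{"xyz":[0.1,0,7.1],"dr":[0,0,0],"grip":30},{"xyz":[0.1,0,7.1],"dr":[0,0,0],"grip":30}]'
```

```text
t: 10.13
ee_pos: [627.4, -12.0, 45.4]
orientation: [1.0, -0.0, 0.001, 0.0]
force: [0.0, 0.2, -0.5]
width: 0.529
```

```bash
python3 -m creep '[{"xyz":[0,0,0.1],"dr":[0,0,0],"grip":30},{"xyz":[0,0,0.1],"dr":[0,0,0],"grip":30},{"xyz":[0,0,0.1],"dr":[0,0,0],"grip":80},{"xyz":[0,0,0.1],"dr":[0,0,0],"grip":80},{"xyz":[0,0,0.1],"dr":[0,0,0],"grip":80},{"xyz":[0,0,0.1],"dr":[0,0,0],"grip":80},{"xyz":[0,0,0.1],"dr":[0,0,0],"grip":80},{"xyz":[0,0,-3],"dr":[0,0,0],"grip":80},{"xyz":[0,0,-6.5],"dr":[0,0,0],"grip":90},{"xyz":[0,0,-10],"dr":[0,0,0],"grip":100}]'
python3 -m creep '[{"xyz":[-3,2.3,0],"dr":[0,0,0],"grip":100},{"xyz":[-6,4.6,0],"dr":[0,0,0],"grip":100},{"xyz":[-9,6.9,0],"dr":[0,0,0],"grip":100},{"xyz":[-12,9.2,0],"dr":[0,0,0],"grip":100},{"xyz":[-15,11.5,0],"dr":[0,0,0],"grip":100},{"xyz":[-17.5,13.5,0],"dr":[0,0,0],"grip":100},{"xyz":[-19.4,15],"dr":[0,0,0],"grip":100},{"xyz":[-19.4,15,0],"dr":[0,0,0],"grip":100}]'
python3 - <<'E'
from h import *
w=cap("wrist","w5");s=cap("side");print(arm.sense()["ee_pos"])
cv2.imwrite("pics/s5.png",cv2.resize(s["image"][100:250,330:490],None,fx=4,fy=4))
E
```

```text
t: 10.97
ee_pos: [625.7, -12.0, 144.6]
orientation: [1.0, -0.0, -0.001, -0.0]
force: [0.6, -0.1, 0.2]
width: 0.897
[631.31339511 -12.5118947  152.83133979]schema error: expected 3 numbers
```

View pics/w5.png

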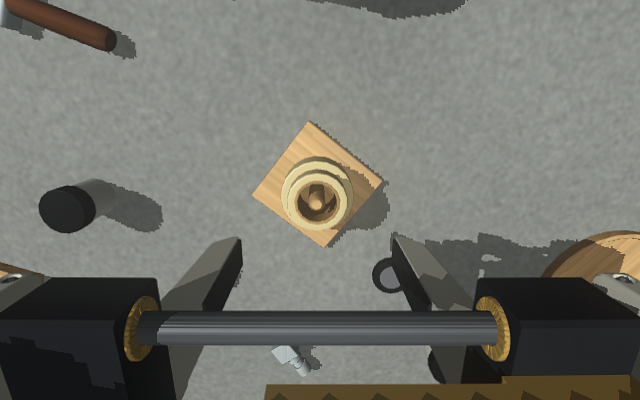

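View pics/s5.png

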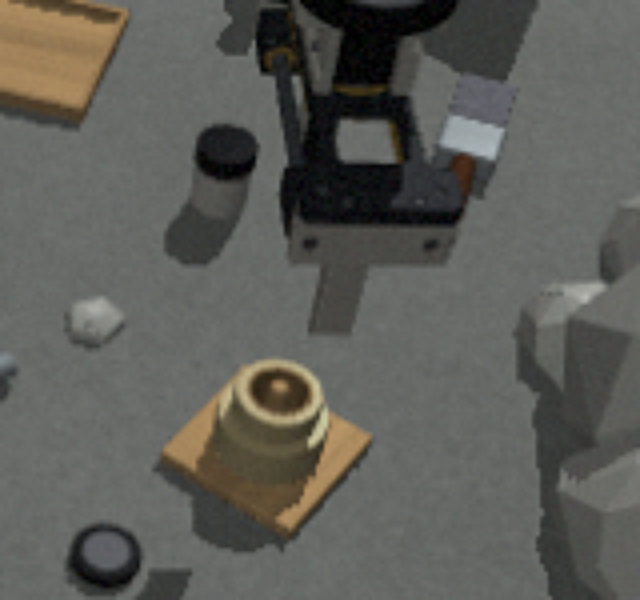

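Both rolls are stacked flat on the spindle, with the post showing through at (316,203). The travel call was refused because I mistyped a row, so I'll send it again.

```bash
python3 -m creep '[{"xyz":[-3,2.3,0],"dr":[0,0,0],"grip":100},{"xyz":[-6,4.6,0],"dr":[0,0,0],"grip":100},{"xyz":[-9,6.9,0],"dr":[0,0,0],"grip":100},{"xyz":[-12,9.2,0],"dr":[0,0,0],"grip":100},{"xyz":[-15,11.5,0],"dr":[0,0,0],"grip":100},{"xyz":[-17.5,13.5,0],"dr":[0,0,0],"grip":100},{"xyz":[-19.4,15,0],"dr":[0,0,0],"grip":100},{"xyz":[-19.4,15,0],"dr":[0,0,0],"grip":100},{"xyz":[-19.4,15,0],"dr":[0,0,0],"grip":100},{"xyz":[-19.4,15,0],"dr":[0,0,0],"grip":100}]'
python3 - <<'E'
from h import *
w=cap("wrist","w6");e=arm.sense();print(e["ee_pos"])
p=proj(w,[[433,-162,30]])[0];print(p)
E
```

```text
t: 11.9
ee_pos: [433.2, -162.0, 144.7]
orientation: [1.0, -0.0, 0.0, -0.0]
force: [-0.1, 0.5, 0.1]
width: 1.001
[ 433.45589758 -161.66518939  144.69076355]
[316.8486347  195.96226491]
```

View pics/w6.png

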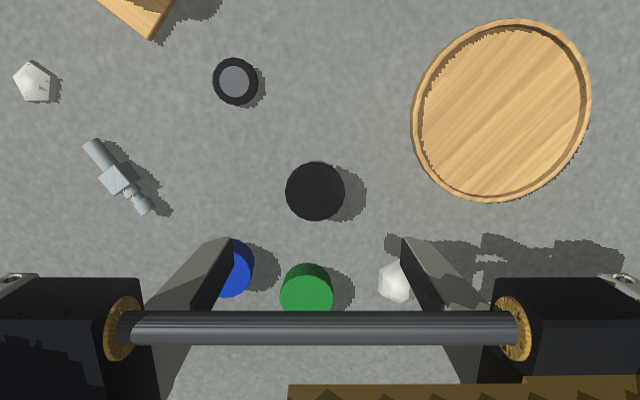

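Run:
```python
from h import *
w=cap("wrist")
im=w["image"];m=im.max(2)<60
mm,st,ce=comp(m,(315,191));cn=max(cv2.findContours(mm.astype(np.uint8),cv2.RETR_EXTERNAL,cv2.CHAIN_APPROX_NONE)[0],key=len)[:,0]
print(st,ce,circ(onto(w,cn,30)))
print("tray",warmseg(w,(502,110),12))
print("spig",onto(w,[(87,145),(147,212),(116,180)],20).round(1), "blue",onto(w,(235,268),30))
```

```text
[ 285  162   60   59 2747] [315.06771023 191.31816527] (array([ 436.79439798, -160.12230185,   26.31309636]), np.float64(0.37084984039130775))
tray (array([  410,    19,   182,   184, 25080], dtype=int32), array([ 501.1, -324.9,   79.3]), np.float64(0.69))
spig [[477.2  42.3]
 [414.4  -2.1]
 [445.3  21.9]] blue [[361.48403907 -83.63673851]]
```

```bash
python3 -m creep '[{"xyz":[0.35,-0.15,3.3],"dr":[0,0,0],"grip":100},{"xyz":[0.35,-0.15,6.6],"dr":[0,0,0],"grip":100},{"xyz":[0.35,-0.15,9.6],"dr":[0,0,0],"grip":100},{"xyz":[0.35,-0.15,11.8],"dr":[0,0,0],"grip":100},{"xyz":[0.35,-0.15,13],"dr":[0,0,0],"grip":100},{"xyz":[0.35,-0.15,13.7],"dr":[0,0,0],"grip":100},{"xyz":[0.35,-0.15,13.7],"dr":[0,0,0],"grip":80},{"xyz":[0.35,-0.15,13.7],"dr":[0,0,0],"grip":35},{"xyz":[0.35,-0.15,13.7],"dr":[0,0,0],"grip":35},{"xyz":[0.35,-0.15,13.7],"dr":[0,0,0],"grip":35}]' 15
python3 -m creep '[{"xyz":[0,0,0],"dr":[0,0,0],"grip":35},{"xyz":[0,0,0],"dr":[0,0,0],"grip":35},{"xyz":[0,0,0],"dr":[0,0,0],"grip":35},{"xyz":[0,0,0],"dr":[0,0,0],"grip":35},{"xyz":[0,0,0],"dr":[0,0,0],"grip":35},{"xyz":[0,0,0],"dr":[0,0,0],"grip":35},{"xyz":[0,0,0],"dr":[0,0,0],"grip":35}]' 15
```

```text
t: 12.83
ee_pos: [437.6, -161.0, 9.0]
orientation: [1.0, 0.0, 0.001, 0.001]
force: [-0.4, 0.3, -0.5]
width: 0.761
t: 13.42
ee_pos: [436.8, -160.8, 8.3]
orientation: [1.0, -0.0, 0.0, 0.0]
force: [-1.5, 0.5, 5.9]
width: 0.576
```

```bash
python3 -m creep '[{"xyz":[0,0,-1.5],"dr":[0,0,0],"grip":35},{"xyz":[0,0,-4],"dr":[0,0,0],"grip":35},{"xyz":[0,0,-6],"dr":[0,0,0],"grip":35},{"xyz":[0.4,2.4,-6.5],"dr":[0,0,0],"grip":35},{"xyz":[0.9,5.2,-6.5],"dr":[0,0,0],"grip":35},{"xyz":[1.4,8,-6.5],"dr":[0,0,0],"grip":35},{"xyz":[2,11,-6.5],"dr":[0,0,0],"grip":35},{"xyz":[2.5,14,-6.5],"dr":[0,0,0],"grip":35},{"xyz":[3,16,-6.5],"dr":[0,0,0],"grip":35},{"xyz":[3,16.5,-6.5],"dr":[0,0,0],"grip":35}]'
python3 -m creep '[{"xyz":[0,0,0],"dr":[0,0,0],"grip":35},{"xyz":[0,0,0],"dr":[0,0,0],"grip":35},{"xyz":[0,0,2],"dr":[0,0,0],"grip":35},{"xyz":[0,0,3],"dr":[0,0,0],"grip":35},{"xyz":[0,0,3],"dr":[0,0,0],"grip":35}]'
python3 - <<'E'
from h import *
w=cap("wrist","w7");s=cap("side","s7");e=arm.sense();print(e["ee_pos"])
E
```

```text
t: 14.25
ee_pos: [466.5, -328.7, 72.6]
orientation: [1.0, -0.001, 0.0, 0.001]
force: [0.7, -0.4, -1.1]
width: 0.581
t: 14.67
ee_pos: [464.3, -322.7, 39.4]
orientation: [1.0, 0.0, -0.002, -0.002]
force: [-0.1, 0.8, -1.8]
width: 0.579
[ 465.70504199 -324.13186692   41.96653159]
```

View pics/w7.png

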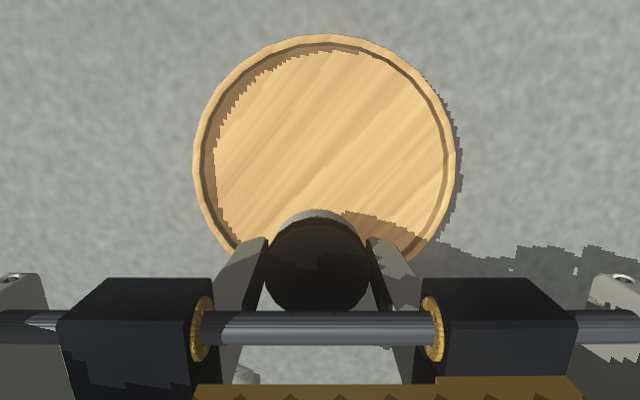

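View pics/s7.png

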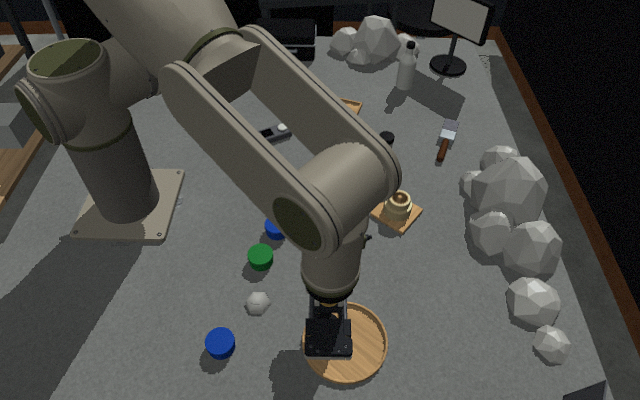

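The jar is upright in the grip at (318,262), over the near half of the tray. I'll lower it gently.

```bash
python3 -m creep '[{"xyz":[0.1,0.1,0.6],"dr":[0,0,0],"grip":35},{"xyz":[0.1,0.1,1.3],"dr":[0,0,0],"grip":35},{"xyz":[0.1,0.1,1.9],"dr":[0,0,0],"grip":35},{"xyz":[0.1,0.1,2.4],"dr":[0,0,0],"grip":35},{"xyz":[0.1,0.1,2.7],"dr":[0,0,0],"grip":35},{"xyz":[0.1,0.1,2.9],"dr":[0,0,0],"grip":35},{"xyz":[0.1,0.1,2.9],"dr":[0,0,0],"grip":35},{"xyz":[0.1,0.1,2.9],"dr":[0,0,0],"grip":35}]'
```

```text
t: 15.43
ee_pos: [467.3, -326.6, 13.6]
orientation: [1.0, -0.0, -0.0, -0.0]
force: [0.2, -0.8, -0.8]
width: 0.577
```

```bash
python3 -m creep '[{"xyz":[0,0,0.05],"dr":[0,0,0],"grip":35},{"xyz":[0,0,0.1],"dr":[0,0,0],"grip":35},{"xyz":[0,0,0.13],"dr":[0,0,0],"grip":35},{"xyz":[0,0,0.13],"dr":[0,0,0],"grip":35}]'
```

```text
t: 15.77
ee_pos: [467.4, -326.6, 12.4]
orientation: [1.0, -0.0, 0.0, 0.0]
force: [-0.3, -0.2, -0.9]
width: 0.577
```

```bash
python3 -m creep '[{"xyz":[0,0,0.05],"dr":[0,0,0],"grip":35},{"xyz":[0,0,0.1],"dr":[0,0,0],"grip":35},{"xyz":[0,0,0.1],"dr":[0,0,0],"grip":35}]'
```

```text
t: 16.02
ee_pos: [467.4, -326.6, 12.3]
orientation: [1.0, -0.0, 0.0, 0.0]
force: [-3.4, 2.9, 9.3]
width: 0.577
```

Contact shows as a 9 N upward force. I'll release and retreat.

```bash
python3 -m creep '[{"xyz":[0,0,0],"dr":[0,0,0],"grip":75},{"xyz":[0,0,0],"dr":[0,0,0],"grip":75},{"xyz":[0,0,0],"dr":[0,0,0],"grip":75},{"xyz":[0,0,0],"dr":[0,0,0],"grip":75},{"xyz":[0,0,0],"dr":[0,0,0],"grip":75},{"xyz":[0,0,-2.5],"dr":[0,0,0],"grip":75},{"xyz":[0,0,-6],"dr":[0,0,0],"grip":80},{"xyz":[0,0,-9.5],"dr":[0,0,0],"grip":90},{"xyz":[0,0,-12.5],"dr":[0,0,0],"grip":90},{"xyz":[0,0,-14],"dr":[0,0,0],"grip":90}]'
python3 -m creep '[{"xyz":[0.8,-3,0],"dr":[0,0,0],"grip":90},{"xyz":[1.7,-6.5,0],"dr":[0,0,0],"grip":90},{"xyz":[2.6,-10,0],"dr":[0,0,0],"grip":90},{"xyz":[3.6,-13.5,0],"dr":[0,0,0],"grip":90},{"xyz":[4.6,-17,0],"dr":[0,0,0],"grip":90},{"xyz":[5.6,-20.5,0],"dr":[0,0,0],"grip":90},{"xyz":[6.6,-24,0],"dr":[0,0,0],"grip":90},{"xyz":[7.6,-27.5,0],"dr":[0,0,0],"grip":90},{"xyz":[8.6,-31,0],"dr":[0,0,0],"grip":90},{"xyz":[9.5,-34.5,0],"dr":[0,0,0],"grip":90}]'
python3 -m creep '[{"xyz":[1,-3.5,0],"dr":[0,0,0],"grip":90},{"xyz":[1.9,-7,0],"dr":[0,0,0],"grip":90},{"xyz":[2.9,-10.5,0],"dr":[0,0,0],"grip":90},{"xyz":[3.9,-13.5,0],"dr":[0,0,0],"grip":90},{"xyz":[4.6,-16,0],"dr":[0,0,0],"grip":90},{"xyz":[5.1,-18.4,0],"dr":[0,0,0],"grip":90},{"xyz":[5.1,-18.4,0],"dr":[0,0,0],"grip":90},{"xyz":[5.1,-18.4,0],"dr":[0,0,0],"grip":90},{"xyz":[5.1,-18.4,0],"dr":[0,0,0],"grip":90}]'
python3 - <<'E'
from h import *
w=cap("wrist","w8");s=cap("side","s8");e=arm.sense();print(e["ee_pos"])
im=w["image"];m=im.max(2)<60
p=proj(w,[[613,203,50]])[0]
mm,st,ce=comp(m,p);cn=max(cv2.findContours(mm.astype(np.uint8),cv2.RETR_EXTERNAL,cv2.CHAIN_APPROX_NONE)[0],key=len)[:,0]
print(p,st,ce,circ(onto(w,cn,50)))
E
```

```text
t: 16.85
ee_pos: [468.9, -327.9, 156.3]
orientation: [1.0, -0.0, 0.002, 0.002]
force: [0.3, -0.0, 0.3]
width: 0.896
t: 17.68
ee_pos: [562.7, 20.3, 151.4]
orientation: [1.0, -0.0, 0.0, 0.0]
force: [1.1, -0.1, -0.5]
width: 0.897
t: 18.43
ee_pos: [613.2, 201.9, 151.0]
orientation: [1.0, 0.0, -0.0, 0.0]
force: [-0.0, -0.2, -0.6]
width: 0.897
[613.31919166 201.19222187 151.22161834]
[315.45365111 200.23563393] [ 290  170   47   47 1710] [313.2871345  193.31111111] (array([618.68969305, 204.83413785,  19.72670909]), np.float64(0.5028625526099572))
```

View pics/w8.png

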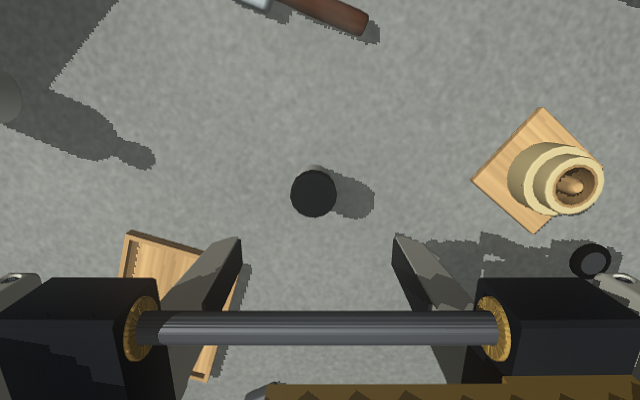

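View pics/s8.png

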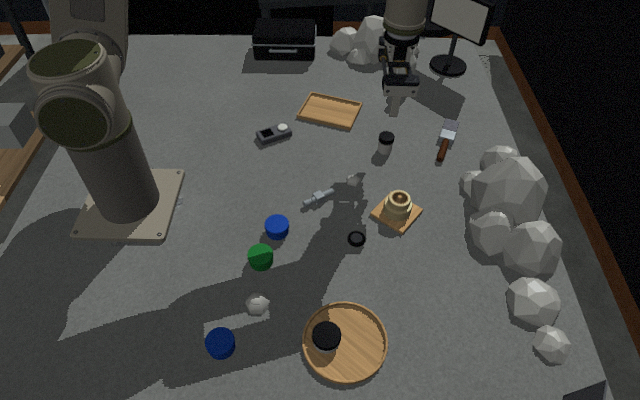

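The low jar stands in the tray (side view, 326,337). The tall jar's lid is at (313,193) in the wrist view. Now I'll grasp it.

```bash
python3 -m creep '[{"xyz":[0.45,-0.3,3.3],"dr":[0,0,0],"grip":90},{"xyz":[0.45,-0.3,6.6],"dr":[0,0,0],"grip":90},{"xyz":[0.45,-0.3,9.6],"dr":[0,0,0],"grip":90},{"xyz":[0.45,-0.3,11.8],"dr":[0,0,0],"grip":90},{"xyz":[0.45,-0.3,13.2],"dr":[0,0,0],"grip":90},{"xyz":[0.45,-0.3,13.8],"dr":[0,0,0],"grip":90},{"xyz":[0.45,-0.3,13.8],"dr":[0,0,0],"grip":70},{"xyz":[0.45,-0.3,13.8],"dr":[0,0,0],"grip":55},{"xyz":[0.45,-0.3,13.8],"dr":[0,0,0],"grip":20},{"xyz":[0.45,-0.3,13.8],"dr":[0,0,0],"grip":20}]' 15
python3 -m creep '[{"xyz":[0,0,0],"dr":[0,0,0],"grip":20},{"xyz":[0,0,0],"dr":[0,0,0],"grip":20},{"xyz":[0,0,0],"dr":[0,0,0],"grip":20},{"xyz":[0,0,0],"dr":[0,0,0],"grip":20},{"xyz":[0,0,0],"dr":[0,0,0],"grip":20},{"xyz":[0,0,0],"dr":[0,0,0],"grip":20},{"xyz":[0,0,0],"dr":[0,0,0],"grip":20},{"xyz":[0,0,0],"dr":[0,0,0],"grip":20}]' 15
```

```text
t: 19.37
ee_pos: [619.6, 205.8, 15.6]
orientation: [1.0, -0.0, 0.002, -0.0]
force: [0.5, -0.6, -0.5]
width: 0.659
t: 20.03
ee_pos: [618.2, 205.5, 13.8]
orientation: [1.0, -0.0, 0.0, -0.0]
force: [-2.0, 0.1, 5.1]
width: 0.433
```

```bash
python3 -m creep '[{"xyz":[0,0,-1.5],"dr":[0,0,0],"grip":20},{"xyz":[0,0,-4],"dr":[0,0,0],"grip":20},{"xyz":[0,0,-7],"dr":[0,0,0],"grip":20},{"xyz":[-0.2,1,-9.5],"dr":[0,0,0],"grip":20},{"xyz":[-0.5,3,-10],"dr":[0,0,0],"grip":20},{"xyz":[-0.9,5.5,-10],"dr":[0,0,0],"grip":20},{"xyz":[-1.4,8.5,-10],"dr":[0,0,0],"grip":20},{"xyz":[-1.8,11.5,-10],"dr":[0,0,0],"grip":20},{"xyz":[-2.3,14.5,-10],"dr":[0,0,0],"grip":20},{"xyz":[-2.8,17.5,-10],"dr":[0,0,0],"grip":20}]'
python3 -m creep '[{"xyz":[-0.5,3,0],"dr":[0,0,0],"grip":20},{"xyz":[-1,6,0],"dr":[0,0,0],"grip":20},{"xyz":[-1.5,9,0],"dr":[0,0,0],"grip":20},{"xyz":[-2,12,0],"dr":[0,0,0],"grip":20},{"xyz":[-2.5,15,0],"dr":[0,0,0],"grip":20},{"xyz":[-3,18,0],"dr":[0,0,0],"grip":20},{"xyz":[-3.4,21,0],"dr":[0,0,0],"grip":20},{"xyz":[-3.9,24,0],"dr":[0,0,0],"grip":20},{"xyz":[-4.4,27,0],"dr":[0,0,0],"grip":20},{"xyz":[-4.8,30,0],"dr":[0,0,0],"grip":20}]'
python3 -m creep '[{"xyz":[-0.4,2.5,0],"dr":[0,0,0],"grip":20},{"xyz":[-0.7,4.3,0],"dr":[0,0,0],"grip":20},{"xyz":[-0.8,5.3,0],"dr":[0,0,0],"grip":20},{"xyz":[-0.8,5.6,0],"dr":[0,0,0],"grip":20},{"xyz":[-0.8,5.6,1],"dr":[0,0,0],"grip":20},{"xyz":[-0.8,5.6,3],"dr":[0,0,0],"grip":20},{"xyz":[-0.8,5.6,4.5],"dr":[0,0,0],"grip":20},{"xyz":[-0.8,5.6,5],"dr":[0,0,0],"grip":20},{"xyz":[-0.8,5.6,5],"dr":[0,0,0],"grip":20},{"xyz":[-0.8,5.6,5],"dr":[0,0,0],"grip":20}]'
python3 - <<'E'
from h import *
w=cap("wrist","w9");s=cap("side","s9");e=arm.sense();print(e["ee_pos"])
E
```

```text
t: 20.87
ee_pos: [589.3, 29.2, 113.9]
orientation: [1.0, 0.0, 0.0, -0.0]
force: [0.3, -0.7, -1.3]
width: 0.427
t: 21.7
ee_pos: [541.2, -270.9, 113.9]
orientation: [1.0, -0.0, -0.0, -0.0]
force: [0.5, 0.8, -0.7]
width: 0.427
t: 22.53
ee_pos: [534.0, -324.5, 63.2]
orientation: [1.0, 0.0, -0.0, -0.0]
force: [-0.7, 0.1, -1.1]
width: 0.431
[ 534.75860164 -325.53657356   64.61514566]
```

View pics/w9.png

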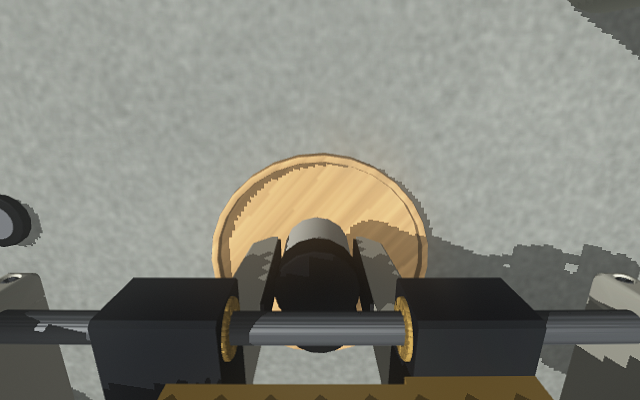

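View pics/s9.png

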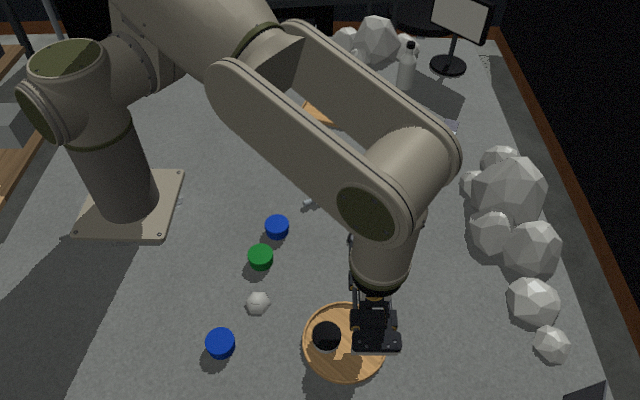

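```bash
python3 -m creep '[{"xyz":[0,0,0.8],"dr":[0,0,0],"grip":20},{"xyz":[0,0,1.8],"dr":[0,0,0],"grip":20},{"xyz":[0,0,2.8],"dr":[0,0,0],"grip":20},{"xyz":[0,0,3.6],"dr":[0,0,0],"grip":20},{"xyz":[0,0,4.1],"dr":[0,0,0],"grip":20},{"xyz":[0,0,4.35],"dr":[0,0,0],"grip":20},{"xyz":[0,0,4.45],"dr":[0,0,0],"grip":20},{"xyz":[0,0,4.5],"dr":[0,0,0],"grip":20},{"xyz":[0,0,4.5],"dr":[0,0,0],"grip":20}]'
```

```text
t: 23.38
ee_pos: [534.1, -325.8, 18.6]
orientation: [1.0, -0.0, 0.0, 0.0]
force: [-0.5, -0.4, 0.2]
width: 0.424
```

```bash
python3 -m creep '[{"xyz":[0,0,0.05],"dr":[0,0,0],"grip":20},{"xyz":[0,0,0.1],"dr":[0,0,0],"grip":20},{"xyz":[0,0,0.12],"dr":[0,0,0],"grip":20},{"xyz":[0,0,0.12],"dr":[0,0,0],"grip":20}]'
```

```text
t: 23.72
ee_pos: [534.2, -325.8, 17.8]
orientation: [1.0, -0.0, 0.0, 0.0]
force: [-0.8, 0.5, 3.5]
width: 0.429
```

```bash
python3 -m creep '[{"xyz":[0,0,0],"dr":[0,0,0],"grip":65},{"xyz":[0,0,0],"dr":[0,0,0],"grip":65},{"xyz":[0,0,0],"dr":[0,0,0],"grip":65},{"xyz":[0,0,0],"dr":[0,0,0],"grip":65},{"xyz":[0,0,0],"dr":[0,0,0],"grip":65},{"xyz":[0,0,-2.5],"dr":[0,0,0],"grip":65},{"xyz":[0,0,-6],"dr":[0,0,0],"grip":65},{"xyz":[0,0,-9.5],"dr":[0,0,0],"grip":65},{"xyz":[0,0,-12.5],"dr":[0,0,0],"grip":65},{"xyz":[0,0,-13],"dr":[0,0,0],"grip":65}]'
python3 -m creep '[{"xyz":[-0.8,-3,0],"dr":[0,0,0],"grip":65},{"xyz":[-1.6,-6.4,0],"dr":[0,0,-0.06],"grip":65},{"xyz":[-2.5,-9.8,0],"dr":[0,0,-0.14],"grip":65},{"xyz":[-3.4,-13.2,0],"dr":[0,0,-0.22],"grip":65},{"xyz":[-4.3,-16.6,0],"dr":[0,0,-0.3],"grip":65},{"xyz":[-5.2,-20,0],"dr":[0,0,-0.38],"grip":65},{"xyz":[-6.1,-23.4,0],"dr":[0,0,-0.46],"grip":65},{"xyz":[-7,-26.8,0],"dr":[0,0,-0.54],"grip":65},{"xyz":[-7.9,-30.2,0],"dr":[0,0,-0.6],"grip":65},{"xyz":[-8.6,-33,0],"dr":[0,0,-0.6],"grip":65}]'
```

```text
t: 24.55
ee_pos: [536.8, -327.7, 154.6]
orientation: [1.0, -0.0, 0.004, 0.003]
force: [0.7, -0.5, 0.4]
width: 0.652
t: 25.38
ee_pos: [446.8, 6.4, 146.8]
orientation: [0.955, 0.298, 0.0, -0.0]
force: [1.0, 0.0, -0.0]
width: 0.654
```

```bash
python3 -m creep '[{"xyz":[0,0,0],"dr":[0,0,0],"grip":65},{"xyz":[0,0,0],"dr":[0,0,0],"grip":65}]'
python3 - <<'E'
from h import *
w=cap("wrist","w10");s=cap("side","s10");e=arm.sense();print(e["ee_pos"],e["orientation"])
print(proj(w,[[444,21,22]]))
E
```

```text
t: 25.55
ee_pos: [447.6, 5.6, 147.0]
orientation: [0.955, 0.297, 0.0, 0.0]
force: [0.6, -0.5, -0.3]
width: 0.646
[448.08647285   3.98712301 147.10435673] [9.55346283e-01 2.95488438e-01 5.31262002e-05 2.44189001e-04]
[[300.18827682 186.49610791]]
```

View pics/w10.png

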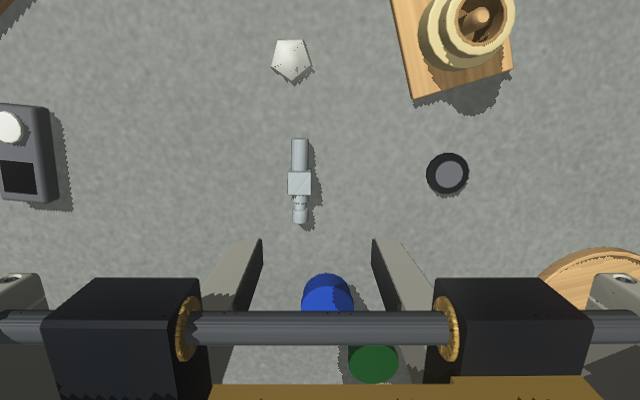

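View pics/s10.png

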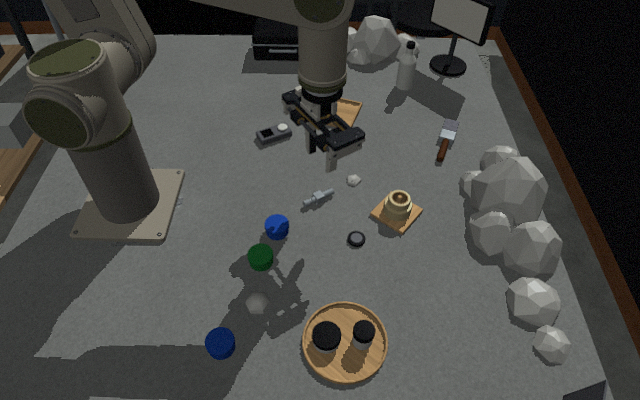

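Both jars stand in the round tray (side view, 327,337 and 364,333). The spigot's collar is at (299,183) in the wrist view, with its axis already almost along the tool's x.

Run:
```python
from h import *
w=cap("wrist");e=arm.sense();q=e["orientation"];yaw=2*np.arctan2(q[1],q[0])
c=onto(w,[(299.5,183),(287,172),(311,172),(287,195),(311,195)],22);print(c.round(1))
st=onto(w,[(300,139),(300,223)],17);a=np.subtract(*st);print(np.arctan2(a[1],a[0]),yaw,np.hypot(*a))
# collar side edges
for A,B in(((1),(3)),((2),(4))):
    d=c[A]-c[B];print(np.arctan2(d[1],d[0]))
print(e["ee_pos"])
p=c[1:].mean(0);
P=np.array([447.5,5.0]);d=p-P;x=np.array([np.cos(yaw),np.sin(yaw)]);y=np.array([np.sin(yaw),-np.cos(yaw)])
print("shift x,y cm",d@x/10,d@y/10)
im=w["image"];cv2.imwrite("pics/w10z.png",cv2.resize(im[120:240,250:350],None,fx=5,fy=5))
```

```text
[[446.9  21.7]
 [449.   36.7]
 [461.3  18.8]
 [430.9  24.9]
 [443.4   6.6]]
0.5864119618542287 0.5990154077304992 80.12498742606594
0.5750342457580447
0.5960283563613469
[448.14945352   3.63074094 147.10530993]
shift x,y cm 0.8314451447620013 -1.4588955547517837
```

View pics/w10z.png

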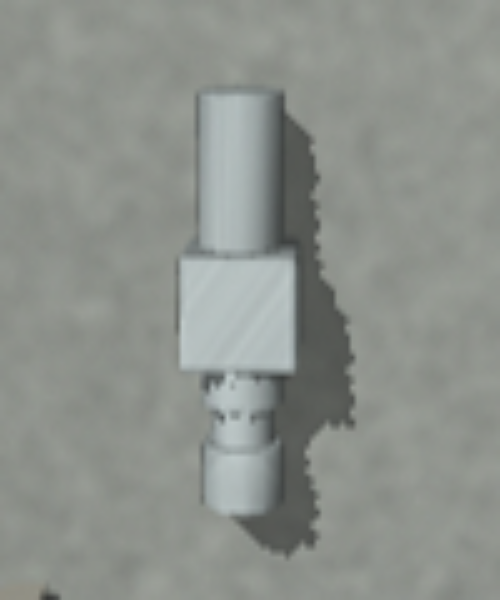

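```bash
python3 -m creep '[{"xyz":[0.85,-1.55,2],"dr":[0,0,0],"grip":65},{"xyz":[0.85,-1.55,5.5],"dr":[0,0,0],"grip":65},{"xyz":[0.85,-1.55,9],"dr":[0,0,0],"grip":65},{"xyz":[0.85,-1.55,11.8],"dr":[0,0,0],"grip":65},{"xyz":[0.85,-1.55,13.4],"dr":[0,0,0],"grip":65},{"xyz":[0.85,-1.55,14.1],"dr":[0,0,0],"grip":65},{"xyz":[0.85,-1.55,14.1],"dr":[0,0,0],"grip":50},{"xyz":[0.85,-1.55,14.1],"dr":[0,0,0],"grip":30},{"xyz":[0.85,-1.55,14.1],"dr":[0,0,0],"grip":5},{"xyz":[0.85,-1.55,14.1],"dr":[0,0,0],"grip":5}]' 25
python3 -m creep '[{"xyz":[0,0,0],"dr":[0,0,0],"grip":5},{"xyz":[0,0,0],"dr":[0,0,0],"grip":5},{"xyz":[0,0,0],"dr":[0,0,0],"grip":5},{"xyz":[0,0,0],"dr":[0,0,0],"grip":5},{"xyz":[0,0,0],"dr":[0,0,0],"grip":5},{"xyz":[0,0,0],"dr":[0,0,0],"grip":5},{"xyz":[0,0,0],"dr":[0,0,0],"grip":5}]' 25
```

```text
t: 26.53
ee_pos: [447.8, 21.7, 7.8]
orientation: [0.955, 0.295, 0.001, 0.001]
force: [-0.1, 0.8, 0.7]
width: 0.413
t: 27.12
ee_pos: [446.8, 22.1, 6.9]
orientation: [0.955, 0.296, 0.001, 0.0]
force: [-1.0, 0.4, 7.3]
width: 0.236
```

```bash
python3 -m creep '[{"xyz":[0,0,-1.5],"dr":[0,0,0],"grip":5},{"xyz":[0,0,-4],"dr":[0,0,0],"grip":5},{"xyz":[0.4,-0.5,-7],"dr":[0,0,0],"grip":5},{"xyz":[1.5,-2,-8],"dr":[0,0,-0.06],"grip":5},{"xyz":[3,-3.8,-8],"dr":[0,0,-0.14],"grip":5},{"xyz":[4.9,-6.2,-8],"dr":[0,0,-0.22],"grip":5},{"xyz":[6.8,-8.6,-8],"dr":[0,0,-0.3],"grip":5},{"xyz":[8.7,-11,-8],"dr":[0,0,-0.38],"grip":5},{"xyz":[10.6,-13.4,-8],"dr":[0,0,-0.46],"grip":5},{"xyz":[12.5,-15.8,-8],"dr":[0,0,-0.54],"grip":5}]'
```

```text
t: 27.95
ee_pos: [459.8, 224.5, 85.9]
orientation: [0.841, 0.541, -0.0, 0.0]
force: [0.2, -0.3, -0.7]
width: 0.237
```

```bash
python3 -m creep '[{"xyz":[2.8,-1.1,0],"dr":[0,0,-0.05],"grip":5},{"xyz":[5.6,-2.2,0],"dr":[0,0,-0.11],"grip":5},{"xyz":[8.4,-3.2,0],"dr":[0,0,-0.11],"grip":5},{"xyz":[10.8,-4.1,0],"dr":[0,0,-0.11],"grip":5},{"xyz":[12.4,-4.7,0],"dr":[0,0,-0.11],"grip":5},{"xyz":[12.9,-4.95,0],"dr":[0,0,-0.11],"grip":5},{"xyz":[12.9,-4.95,0],"dr":[0,0,-0.11],"grip":5},{"xyz":[12.9,-4.95,0],"dr":[0,0,-0.11],"grip":5}]'
python3 - <<'E'
from h import *
w=cap("wrist","w11");s=cap("side","s11");t=cap("top");e=arm.sense();print(e["ee_pos"],e["orientation"])
E
```

```text
t: 28.62
ee_pos: [468.7, 360.2, 85.6]
orientation: [0.811, 0.585, -0.001, 0.0]
force: [-0.1, -0.1, -0.3]
width: 0.232
[469.11454625 359.66855454  86.02483946] [ 8.11342956e-01  5.84570369e-01 -2.78807228e-04  1.18009700e-04]
```

View pics/w11.png

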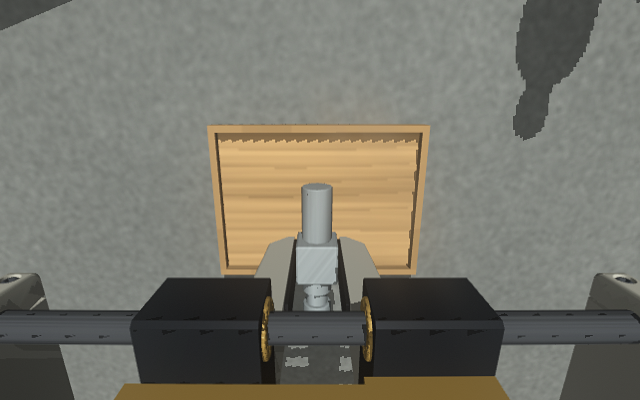

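View pics/s11.png

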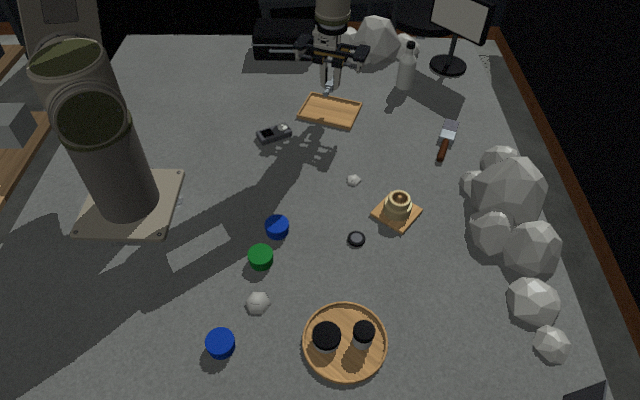

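Run:
```python
from h import *
w=cap("wrist");c=onto(w,[(209,127),(430,127),(417,276),(221,276)],12);print(c.round(1),c.mean(0),np.hypot(*(c[0]-c[1])),np.hypot(*(c[1]-c[2])),np.hypot(*(c[3]-c[2])))
```

```text
[[416.3 443.4]
 [566.8 393.3]
 [530.1 278.9]
 [376.9 329.9]] [472.5194224  361.37554066] 158.5784864478401 120.18225790527643 161.37673995321882
```

The tray's corners give a centre of (472,361) and sizes of 160 x 120, and the spigot hangs level over it (w11: 317,258). I'll lower it.

```bash
python3 -m creep '[{"xyz":[0.1,0.1,1.5],"dr":[0,0,0],"grip":5},{"xyz":[0.1,0.1,3.5],"dr":[0,0,0],"grip":5},{"xyz":[0.1,0.1,5.2],"dr":[0,0,0],"grip":5},{"xyz":[0.1,0.1,6.3],"dr":[0,0,0],"grip":5},{"xyz":[0.1,0.1,6.9],"dr":[0,0,0],"grip":5},{"xyz":[0.1,0.1,7.2],"dr":[0,0,0],"grip":5},{"xyz":[0.1,0.1,7.3],"dr":[0,0,0],"grip":5},{"xyz":[0.1,0.1,7.3],"dr":[0,0,0],"grip":5},{"xyz":[0.1,0.1,7.38],"dr":[0,0,0],"grip":5},{"xyz":[0.1,0.1,7.38],"dr":[0,0,0],"grip":5}]'
```

```text
t: 29.65
ee_pos: [471.0, 361.9, 13.2]
orientation: [0.811, 0.585, 0.001, 0.0]
force: [-0.2, 0.1, -1.2]
width: 0.236
```

```bash
python3 -m creep '[{"xyz":[0,0,0.06],"dr":[0,0,0],"grip":5},{"xyz":[0,0,0.12],"dr":[0,0,0],"grip":5},{"xyz":[0,0,0.16],"dr":[0,0,0],"grip":5},{"xyz":[0,0,0.16],"dr":[0,0,0],"grip":5}]'
```

```text
t: 29.98
ee_pos: [470.8, 361.9, 12.0]
orientation: [0.811, 0.585, 0.0, 0.0]
force: [-2.3, -1.3, 7.1]
width: 0.233
```

Contact. I'll open to 55% (51 mm, about 86 mm over the finger backs, inside the tray's 150 mm) and retreat.

```bash
python3 -m creep '[{"xyz":[0,0,0],"dr":[0,0,0],"grip":55},{"xyz":[0,0,0],"dr":[0,0,0],"grip":55},{"xyz":[0,0,0],"dr":[0,0,0],"grip":55},{"xyz":[0,0,0],"dr":[0,0,0],"grip":55},{"xyz":[0,0,0],"dr":[0,0,0],"grip":55},{"xyz":[0,0,-2],"dr":[0,0,0],"grip":55},{"xyz":[0,0,-5],"dr":[0,0,0],"grip":55},{"xyz":[0,0,-8.5],"dr":[0,0,0],"grip":55},{"xyz":[0,0,-12],"dr":[0,0,0],"grip":55},{"xyz":[0,0,-14],"dr":[0,0,0],"grip":55}]'
python3 -m creep '[{"xyz":[0,0,0],"dr":[0,0,0],"grip":55},{"xyz":[0,0,0],"dr":[0,0,0],"grip":55},{"xyz":[0,0,0],"dr":[0,0,0],"grip":55},{"xyz":[0,0,0],"dr":[0,0,0],"grip":55}]'
python3 - <<'E'
from h import *
w=cap("wrist","w12");s=cap("side");t=cap("top")
cv2.imwrite("pics/s12.png",cv2.resize(s["image"][80:390,190:440],None,fx=1.9,fy=1.9,interpolation=cv2.INTER_CUBIC))
cv2.imwrite("pics/t12.png",cv2.resize(t["image"][120:300,150:470],None,fx=2.5,fy=2.5,interpolation=cv2.INTER_CUBIC))
E
```

```text
t: 30.82
ee_pos: [471.7, 362.4, 155.3]
orientation: [0.811, 0.585, 0.002, 0.0]
force: [0.1, 0.4, 0.7]
width: 0.547
t: 31.15
ee_pos: [469.2, 360.8, 148.5]
orientation: [0.811, 0.585, -0.002, -0.0]
force: [0.4, -0.0, -0.0]
width: 0.55
```

View pics/w12.png

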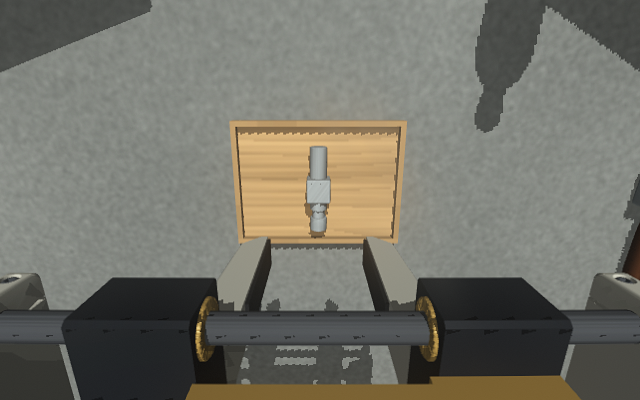

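View pics/s12.png

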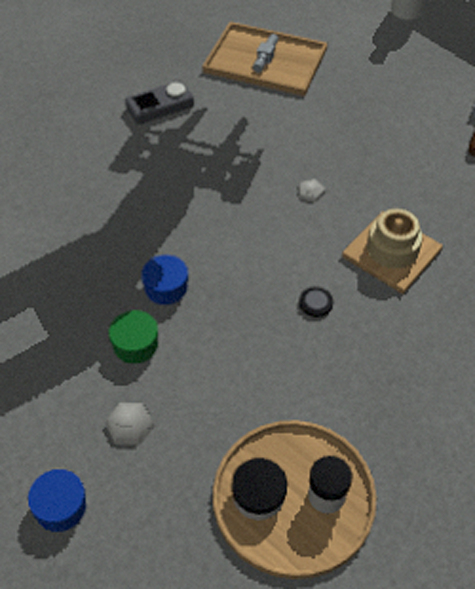

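View pics/t12.png

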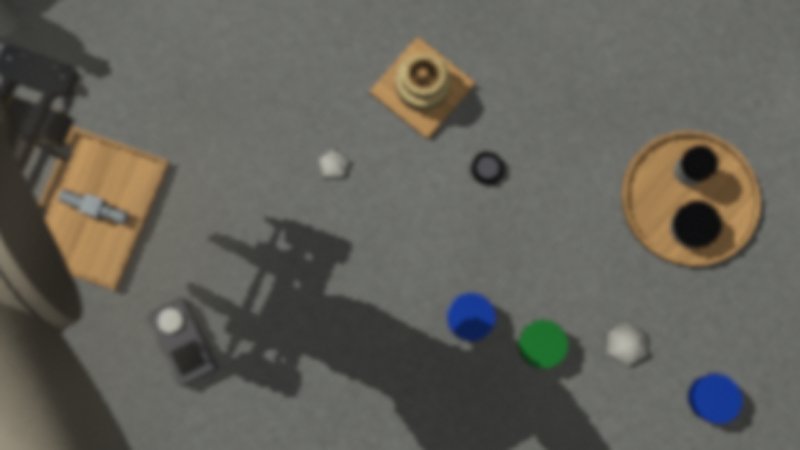

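The last pictures show everything in place. The spigot lies flat in the oblong tray (w12: 318,190), both rolls are on the spindle, and both jars are upright in the round tray. The decoys haven't moved and the gripper is clear, so I'm handing in.

```bash
python3 -c "
from workcell import arm
print(arm.close_job(), arm.sense()['t'])"
```

```text
the job is handed in; nothing more can be done
the job is handed in; nothing more can be done
```

The kit is sorted, and I handed the job in at about 31 s of the 128 s allowed.

- **Tape:** the wide roll went flat onto the spindle first, then the narrow roll on top of it.
- **Jars:** I set both down upright on the floor of the round tray, about 20 mm apart. I released each only once the wrist force showed contact (about 9 N and 4 N).
- **Spigot:** it lies flat in the middle of the oblong tray, across the tray's width.

**Last checks:** the final side, top and wrist pictures show all five things in place, the lookalike jars and stray bits unmoved, and the gripper about 150 mm up, touching nothing. The highest force in any reading was about 10 N.

**What disagreed:**
- The wrist camera read positions up to about 7 mm further out in x than the top camera. I went mostly by the wrist camera, and the gripper widths matched the given sizes.
- One move was refused because I mistyped a row; I sent it again with no effect on the scene.
- The close call returned only its "handed in" notice, with no verdict and no final time.

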